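# Load the bush and hold the sprung gauge arm at its stop

## Task

Lift the brass ring out of the blue bin and seat it fully down over the post of the checking fixture, then let go of it. Then take the orange handle, swing the sprung gauge arm round against its spring until it is hard on its stop, with the black read head above the ring, and finish while holding it there for the reading: do not let go of the handle. Leave the other pieces in the bin and everything else on the plate where they are.

Things in the scene. Friction and masses are not known exactly. Their poses are not given: they have to be found in the camera images.
- ring_center (a point): Brass ring (bush), the part to load: 46 mm outside diameter, 28 mm bore, 45 mm tall, about 0.36 kg, standing upright with bore vertical in one of the three bin compartments, the only piece there with a hole. The point is its centre, half-way up.
- ring: The same brass ring; origin at the centre of its underside, z along its bore (up when it stands).
- bin: Blue open bin fixed to the plate, 170 mm (its x) by 285 mm (its y) by 35 mm tall, 5 mm walls and floor, two divider walls as tall as the sides making three compartments in a row along its y, each about 88 mm (y) by 160 mm (x). Origin at the centre of its underside; yaw varies.
- plug_center (a point): Dark steel solid plug, 38 mm diameter, 40 mm tall, standing in another bin compartment: leave it. The point is its centre.
- block_center (a point): Aluminium block 36 x 36 x 34 mm in the remaining bin compartment: leave it. The point is its centre.
- nest_top (a point): Nest of the grey checking fixture, fixed to the plate: round dark seat of 42 mm diameter whose top is 30 mm above the work surface (18 mm above the fixture's 12 mm thick base plate, 230 by 130 mm). The point is the centre of the seat's top. From it a steel post of 23 mm diameter stands 32 mm up, its top 10 mm tapered to 12 mm diameter; the ring drops over it and rests on the seat. Axes are the fixture's (yaw varies): its +x points from the post to the pivot of the gauge arm.
- pivot (a point): Point on the vertical axis of the gauge arm's pivot, 90 mm from the post's axis along the fixture's +x, 97 mm above the work surface (mid-height of the arm's beam). The steel pivot body with the coil spring below is 42 mm in diameter, its top 107 mm above the surface.
- handle (a point): Mid-height of the orange upright handle peg on the gauge arm, 14 mm diameter, 48 mm tall, standing on the beam (peg from 102 to 150 mm above the work surface, the point at 126 mm), 155 mm from the pivot axis. The black read head, 28 mm diameter, from 86 to 128 mm above the surface, sits on the beam 90 mm from the pivot, 65 mm inward of the handle. The beam is 14 mm wide, 10 mm thick.
- gauge_arm (a joint): Angle of the sprung gauge arm in rad, about the vertical pivot axis: 0 parked (where its spring holds it), growing anticlockwise seen from above to 1.2 at its stop (red pin against the tail of the arm), where the arm points from the pivot straight over the post (fixture -x) and the read head stands 11 mm above the seated ring. The spring pushes it back to 0 all the way: about 3 N at the handle when parked, 8 N at the stop.
- master: Steel master cylinder, 60 mm diameter, 90 mm tall, towards the far edge: bystander. Origin at its underside.
- vblock: Dark steel V-block 60 x 50 x 46 mm near the far edge: bystander. Origin at its underside.
- snap_gauge: Green C-shaped snap gauge with a steel thimble, about 115 mm, lying flat to the robot's left: bystander.
- driver: Screwdriver 170 mm long lying to the robot's right: bystander.
- plug_gauge: Turned steel plug gauge, 34 mm foot, 85 mm tall, standing to the right: bystander. Origin at its underside.
Mind the look-alikes: they are no part of the job. Of the things that look like the ring, take the one that is farthest to the robot's left at the start.

How it is judged:
By the outcome, as a careful person would: the job done as asked, in the order asked, and still so for the second after the job is handed in, while the arm keeps its last pose, push and grip.
It also fails if it takes over 58 s, if anything falls off the work surface, if the arm or the gripper's body presses on something with over 40 N, if the wrist force passes 120 N, or if a joint passes its speed limit or range.

## Robot

A 6-joint arm with a two-finger parallel gripper is mounted at the origin on the work surface. World frame = base frame: x ahead of the robot, y to its left, z up, the work surface at z = 0. Lengths are in m, angles in rad, forces in N, time in s.
With the tool pointing down it reaches from about 0.3 to 0.875 m from the base axis. Payload 6.4 kg.
Tool frame: the origin (TCP) lies midway between the tips of the shut fingers; the grasp point (between the pads) lies manip.grip_point_offset behind it (manip.grip_point_offset is the distance from the TCP to the grasp point, in m); z points along the fingers, y is the direction in which the jaws open and shut (so a half turn about z gives the same grasp; the last joint's range is limited). The gripper opens to 88 mm and grips with 3 to 60 N. Pads are 18 mm wide; open, the fingers measure 123 mm over their backs; the gripper's body (75 mm by 187 mm) begins 45 mm behind the grasp point.
Start: joints at [-1.48, 0.181, 1.607, -0, 1.354, -0.206], TCP at [0.168, -0.55, 0.239] pointing down, gripper open.
Joint ranges: [-2.99, 2.99], [-0.89, 2.07], [0.3, 2.58], [-1.14, 4.28], [0, 2.63], [-3.12, 3.12]. Speed limits (rad/s): [2.57, 2.57, 3.01, 3.14, 3.14, 3.14].

## Interface

Orientations are given as [roll, pitch, yaw] about the fixed x, y, z axes, in that order (R = Rz(yaw) Ry(pitch) Rx(roll)).
In Python, from station import manip, imaging gives the robot as it stands.
- The arm moves only by the tool play_rows, never from a script. Its argument "steps" is one flat list of numbers, 5 for each row, row after row: the finger opening in m, from 0 to 0.0881, then the shift along the world's x, y, z in m, then the turn about the world's z in units of 5 degrees (1.0 is 5 degrees). In form: [grip, dx, dy, dz, twist, grip, dx, dy, dz, twist, ...]. A call has 1 to 5 rows; each row is the pose to reach, as a shift and turn from the pose commanded when the call began; what a row does not reach only later rows make up. A row lasts 1/12 s, in which the tool goes at most 41.7 mm and 7.16 degrees, less where a joint would pass 70% of its speed; a pose out of reach is approached as far as the arm can. A call with a gripper value outside its range is refused whole. The fingers move at their own pace and stop on an object; "force" is the grip in N (left out, the last holds). Time passes only in rows, so rows that repeat a pose let the fingers close. It gives the time, the measured TCP pose, the force and the opening at its end, in the units of the state.
- manip.get_obs(): the state, without advancing time (a new reading comes with each control period).
- imaging.capture(name): name is "scene" or "top" or "wrist"; returns (picture, depth): 420x560x3 uint8, red, green, blue; 420x560 float32, m along the optical axis (not along the pixel's ray), 0 where there is no reading.
- imaging.get_calibration(name): a dict with "fx", "fy", "cx", "cy" (pixels), "R" (3x3) and "t" (3): a world point X has camera coordinates R X + t. Camera axes: x right, y down, z forward; pixel columns grow to the right and rows downward; lengths in m; the calibration is good to about 2 mm. A picture is of the moment at which its call begins: read the wrist's pose just before it. get_calibration takes no time and is no camera call; for the wrist camera it gives the pose at the moment of the call.
- manip.finish_job(): hands the job in, once; it reports no verdict.
The state is a dict: "clock": time; "joint_pos": joint angles; "qvel": joint speeds; "joint_efforts": joint torques, N m; "tool_pos": TCP position; "tcp_rot": TCP orientation; "contact_force": force on the tool from outside, world axes, zero at the start; "torque": the same for the moment, N m; "finger_gap": finger opening in m.
Only numpy, scipy, OpenCV 4.12 (cv2) and the standard library are available. Lean on these libraries where they do the work, as an engineer would, in place of code of your own. Each camera call takes 0.05 s, during which the arm holds its last target.

## Working session

There is one attempt and no reset: what is moved stays moved. The work goes in short steps, Python scripts to look and compute and a tool call to move; the robot and the scene stay as the last step left them, time stands still between calls to the robot, and variables do not carry over. Pictures are saved under pics/ and viewed, and the job is handed in when it is done.

Besides the shell and the picture viewer there is one more tool, called as name(argument=value, ...) on one line, values as JSON. play_rows: Moves the arm, as the interface text tells. Its arguments: {"type":"object","properties":{"steps":{"type":"array"},"force":{"type":"number"}},"required":["steps"]}

```bash
mkdir -p pics; ls; python3 - <<'E'
from station import manip, imaging
import cv2, numpy as np
print(manip.get_obs(), manip.grip_point_offset)
for n in ["scene","top"]:
    p,d=imaging.capture(n); cv2.imwrite(f"pics/{n}0.png",cv2.cvtColor(p,cv2.COLOR_RGB2BGR)); np.save(f"{n}0.npy",d); np.save(f"{n}0p.npy",p)
    c=imaging.get_calibration(n); np.savez(f"{n}_cal.npz",**c); print(n,c)
E
```

```text
pics
{'clock': 0.0, 'joint_pos': array([-1.48031751e+00,  1.81538282e-01,  1.60796512e+00,  1.42168985e-05,
        1.35377331e+00, -2.06314938e-01]), 'qvel': array([ 5.39174246e-04,  8.38924494e-05, -7.97563103e-04, -1.59896414e-04,
        6.49442356e-04,  1.01559772e-03]), 'joint_efforts': array([ 4.61384370e-04, -4.33861434e+01, -3.41850114e+01,  7.03309430e-02,
        3.83625599e-02, -1.51038976e-04]), 'tool_pos': array([ 0.16812773, -0.54933833,  0.2378324 ]), 'tcp_rot': array([-3.13994715e+00, -3.58570338e-04,  2.96790391e-01]), 'contact_force': array([-0.06708092,  0.12558939,  0.31053179]), 'torque': array([ 0.04269573, -0.00024529,  0.00679318]), 'finger_gap': 0.08794512365590666} 0.0187
scene {'fx': 387.60393706922275, 'fy': 387.60393706922275, 'cx': 270.88383808384117, 'cy': 209.97025418422191, 'R': array([[ 0.6691386 ,  0.74313523, -0.0018893 ],
       [ 0.49430308, -0.44697904, -0.74556972],
       [-0.5549036 ,  0.49795559, -0.66642496]]), 't': array([-0.37454071, -0.18917627,  1.46718402])}
top {'fx': 444.68310225143154, 'fy': 444.68310225143154, 'cx': 272.9530016499375, 'cy': 216.93148135610681, 'R': array([[-0.02832004, -0.99958135,  0.00592392],
       [-0.98503734,  0.02689913, -0.17022887],
       [ 0.16999825, -0.01065617, -0.98538675]]), 't': array([-0.00971568,  0.55411023,  1.34640093])}
```

View pics/scene0.png

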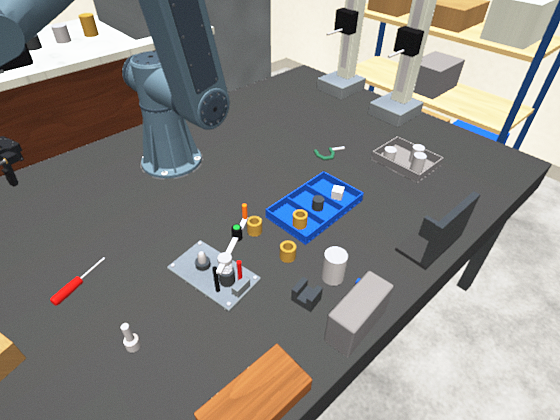

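View pics/top0.png

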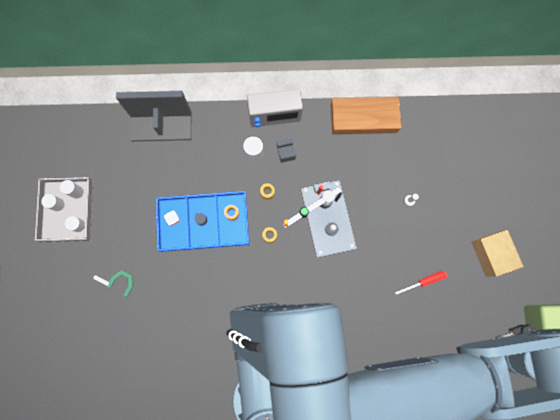

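Pictures: the top view shows three brass rings at (231,212) inside the bin, (267,190) and (270,234) on the plate, with the plug at (200,219), the block at (171,218), the post at about (332,229), the pivot at about (325,200), the orange handle at (286,224) and the black/green head at (304,211). Farthest left (+y) and in the bin is the one at (231,212). I'll check it in a close crop.

```bash
cat > h.py <<'E'
import numpy as np, cv2
def load(n): 
    c=dict(np.load(f"{n}_cal.npz")); return np.load(f"{n}0p.npy"),np.load(f"{n}0.npy"),c
def ray(c,u,v):
    d=np.array([(u-c['cx'])/c['fx'],(v-c['cy'])/c['fy'],1.]); return -c['R'].T@c['t'], c['R'].T@d
def onplane(c,u,v,z):
    o,d=ray(c,u,v); return o+d*(z-o[2])/d[2]
def cloud(c,dep):
    v,u=np.mgrid[0:dep.shape[0],0:dep.shape[1]]
    P=np.stack([(u-c['cx'])/c['fx']*dep,(v-c['cy'])/c['fy']*dep,dep],-1)-c['t']
    return P@c['R']
def proj(c,X):
    p=c['R']@np.array(X)+c['t']; return c['fx']*p[0]/p[2]+c['cx'],c['fy']*p[1]/p[2]+c['cy']
E
python3 - <<'E'
from h import *
p,d,c=load("top"); W=cloud(c,d)
hsv=cv2.cvtColor(p,cv2.COLOR_RGB2HSV)
def blobs(m,name):
    n,l,s,ce=cv2.connectedComponentsWithStats(m.astype(np.uint8))
    for i in range(1,n):
        if s[i,4]>15:
            q=W[l==i]; print(name,ce[i].round(1),s[i],"med",np.median(q,0).round(4),"zmax",np.percentile(q[:,2],95).round(4))
roi=np.zeros(d.shape,bool); roi[165:270,130:365]=1
H,S,V=[hsv[...,i].astype(int) for i in range(3)]
blobs(roi&(H>12)&(H<28)&(S>120)&(V>90),"brass")
blobs(roi&(H<12)&(S>150)&(V>120),"orange/red")
blobs(roi&(H>100)&(H<125)&(S>150),"blue")
for nm,(u,v) in dict(ring=(231,212),post=(332,229),pivot=(325,200),handle=(286,224),head=(304,211),base=(340,245)).items(): print(nm,W[v,u].round(4))
# top-of-post points, per height
b=np.zeros(d.shape,bool); b[215:245,318:346]=1
for z0,z1 in((.025,.033),(.04,.065)):
    m=b&(W[...,2]>z0)&(W[...,2]<z1); print(m.sum(),W[m].mean(0).round(4))
b=np.zeros(d.shape,bool); b[180:215,305:345]=1
m=b&(W[...,2]>.101)&(W[...,2]<.12); print("pivtop",m.sum(),W[m].mean(0).round(4),W[m].min(0),W[m].max(0))
a=cv2.resize(p[160:275,150:365],None,fx=3.6,fy=3.6,interpolation=cv2.INTER_CUBIC); cv2.imwrite("pics/crop1.png",a[...,::-1])
ps,ds,cs=load("scene"); a=cv2.resize(ps[165:315,160:370],None,fx=3.7,fy=3.7,interpolation=cv2.INTER_CUBIC); cv2.imwrite("pics/crop2.png",a[...,::-1])
E
```

```text
brass [266.9 191.2] [261 184  13  15 112] med [ 0.6408 -0.0085  0.0419] zmax 0.0483
brass [231.3 212.2] [225 206  13  14  73] med [0.5747 0.106  0.0476] zmax 0.0531
brass [269.  234.7] [263 228  14  15  99] med [ 0.5004 -0.0107  0.0431] zmax 0.0493
blue [197.8 221.2] [ 156  192   93   59 3782] med [0.5473 0.2195 0.0065] zmax 0.0348
blue [231.3 212.5] [229 211   6   5  21] med [0.5802 0.1094 0.0064] zmax 0.01
ring [0.5812 0.1098 0.0029]
post [ 0.5088 -0.2068  0.0584]
pivot [ 0.5912 -0.1833  0.1058]
handle [ 0.5161 -0.0617  0.1373]
head [ 0.5556 -0.1168  0.125 ]
base [ 0.4629 -0.2357  0.016 ]
64 [ 0.5133 -0.2071  0.0296]
44 [ 0.5149 -0.2072  0.0565]
pivtop 203 [ 0.6014 -0.1857  0.1058] [ 0.56173488 -0.23275816  0.10102122] [ 0.64188169 -0.12804757  0.11614539]
```

View pics/crop1.png

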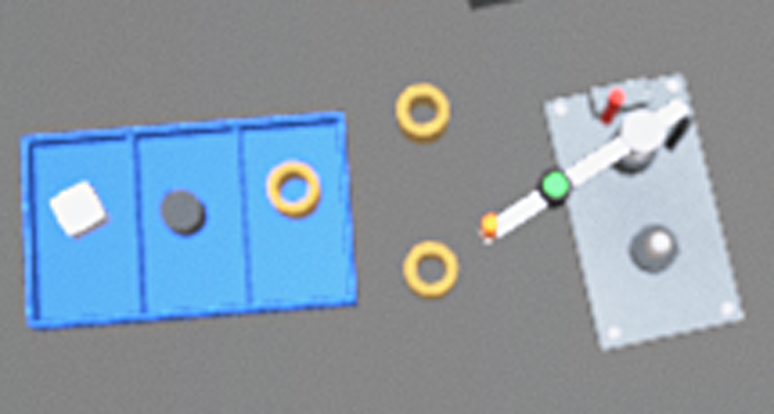

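View pics/crop2.png

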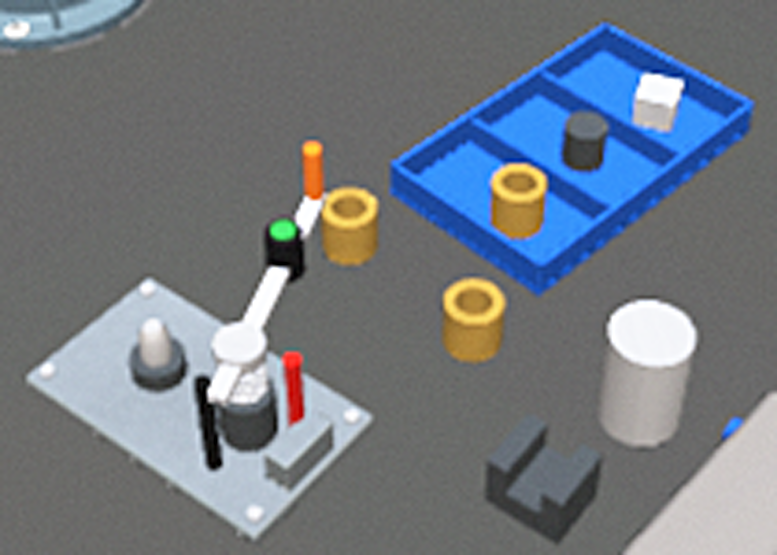

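The crops confirm it: the ring at (231,212) is the only piece with a bore in the bin, standing in the right-hand compartment. The two look-alike rings, at (267,190) and (270,234), are outside the bin and further right. Next I'll work out rough positions and where to take wrist-camera views from.

```bash
python3 - <<'E'
from h import *
from station import imaging,manip
p,d,c=load("top"); W=cloud(c,d)
hsv=cv2.cvtColor(p,cv2.COLOR_RGB2HSV);H,S,V=[hsv[...,i].astype(int) for i in range(3)]
print("ring",onplane(c,231.3,212.2,.05)); 
print("posttip",onplane(c,333,227.5,.062),"seat",onplane(c,332.5,229,.03))
print("pivot",onplane(c,327.8,196.5,.107)); print("handle",onplane(c,286,221.5,.15)); print("head",onplane(c,304,211.2,.128))
m=((H>100)&(H<125)&(S>130)).astype(np.uint8); m[:, :140]=0;m[:,260:]=0;m[:170]=0;m[265:]=0
r=cv2.minAreaRect(cv2.findNonZero(m)); print(r)
B=[onplane(c,*q,.035) for q in cv2.boxPoints(r)]
for q in B: print("corner",q.round(4))
e=[(B[(i+1)%4]-B[i]) for i in range(4)]; print([ (np.linalg.norm(x).round(3),np.degrees(np.arctan2(x[1],x[0])).round(1)) for x in e], np.mean(B,0))
w=imaging.get_calibration("wrist"); o=manip.get_obs()
R=w['R'];cp=-R.T@w['t']; print("cam pos rel tcp",cp-o['tool_pos'],"axes x,y,z world",R.round(3), w['fx'],w['cx'],w['cy'])
a,_=imaging.capture("wrist"); cv2.imwrite("pics/w0.png",a[...,::-1])
E
```

```text
ring [0.57180105 0.10493235 0.05      ]
posttip [ 0.51292018 -0.20959711  0.062     ] seat [ 0.51279529 -0.2124623   0.03      ]
pivot [ 0.60153851 -0.19212308  0.107     ]
handle [ 0.52149558 -0.06140857  0.15      ]
head [ 0.55443994 -0.11657257  0.128     ]
((201.08255004882812, 220.86427307128906), (54.03714370727539, 91.78557586669922), 85.76361083984375)
corner [0.6295 0.3535 0.035 ]
corner [0.6438 0.0621 0.035 ]
corner [0.4706 0.0526 0.035 ]
corner [0.4573 0.3381 0.035 ]
[(np.float64(0.292), np.float64(-87.2)), (np.float64(0.173), np.float64(-176.9)), (np.float64(0.286), np.float64(92.7)), (np.float64(0.173), np.float64(5.1))] [0.55030395 0.20158427 0.035     ]
cam pos rel tcp [0.07892288 0.02460171 0.14544499] axes x,y,z world [[ 0.293 -0.956 -0.002]
 [-0.907 -0.278  0.315]
 [-0.302 -0.091 -0.949]] 327.1567489390026 281.7390800885405 210.66087424107823
```

View pics/w0.png

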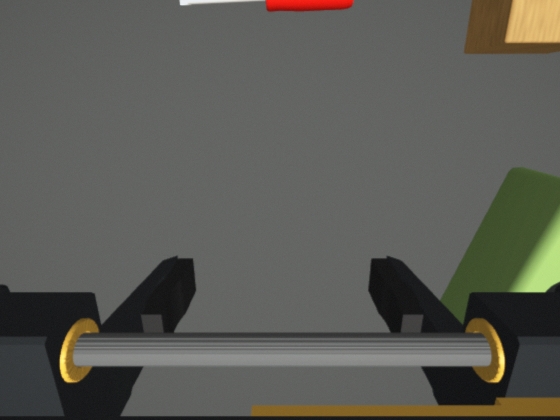

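The measurements agree with the description. Post to pivot is 90.6 mm at 12° yaw (90 expected). Pivot to handle is 153 mm at 121.5° (155 mm, 123° expected). The bin measures about 0.289 × 0.173 m at about 4° yaw. Next I'll rise and go over for a wrist view of the ring and fixture.

play_rows(steps=[0.088, 0.01, 0.01, 0.035, 0, 0.088, 0.03, 0.03, 0.06, 0, 0.088, 0.055, 0.06, 0.09, 0, 0.088, 0.08, 0.09, 0.09, 0, 0.088, 0.105, 0.12, 0.09, 0])

```text
clock: 0.57
tool_pos: [0.2733, -0.4305, 0.3311]
tcp_rot: [3.137, -0.0, 0.295]
contact_force: [0.0, -0.9, -0.1]
finger_gap: 0.0877
```

play_rows(steps=[0.088, 0.026, 0.03, 0, 0, 0.088, 0.052, 0.06, 0, 0, 0.088, 0.078, 0.09, 0, 0, 0.088, 0.104, 0.12, 0, 0, 0.088, 0.13, 0.15, 0, 0])

```text
clock: 0.98
tool_pos: [0.4034, -0.2788, 0.3287]
tcp_rot: [3.141, -0.0, 0.297]
contact_force: [0.6, 0.4, -0.4]
finger_gap: 0.0881
```

play_rows(steps=[0.088, 0.026, 0.03, 0, 0, 0.088, 0.052, 0.06, 0, 0, 0.088, 0.078, 0.09, 0, 0, 0.088, 0.104, 0.12, 0, 0, 0.088, 0.13, 0.15, 0, 0])

```text
clock: 1.4
tool_pos: [0.5334, -0.1287, 0.3286]
tcp_rot: [-3.142, 0.0, 0.297]
contact_force: [0.6, -1.2, 0.0]
finger_gap: 0.088
```

play_rows(steps=[0.088, 0.02, 0.025, 0, 0, 0.088, 0.04, 0.05, 0, 0, 0.088, 0.06, 0.07, 0, 0, 0.088, 0.065, 0.08, 0, 0, 0.088, 0.065, 0.08, 0, 0])

```text
clock: 1.82
tool_pos: [0.598, -0.0485, 0.3279]
tcp_rot: [-3.141, 0.001, 0.3]
contact_force: [0.4, -0.6, -0.3]
finger_gap: 0.0879
```

```bash
cat > snap.py <<'E'
import sys,numpy as np,cv2
from station import manip,imaging
n=sys.argv[1]; cam=sys.argv[2] if len(sys.argv)>2 else "wrist"
o=manip.get_obs(); c=imaging.get_calibration(cam); p,d=imaging.capture(cam)
np.savez(n+"_cal.npz",**c); np.save(n+"0.npy",d); np.save(n+"0p.npy",p); cv2.imwrite(f"pics/{n}.png",p[...,::-1])
print(o['clock'],o['tool_pos'].round(4),np.degrees(o['tcp_rot']).round(2),o['contact_force'].round(2),round(o['finger_gap'],4),o['joint_pos'].round(3))
E
python3 snap.py w1
```

```text
1.8167 [ 0.598  -0.0485  0.3279] [-1.7994e+02  5.0000e-02  1.7190e+01] [ 0.4  -0.57 -0.31] 0.0879 [-0.279  0.179  1.431  0.     1.534  0.992]
```

View pics/w1.png

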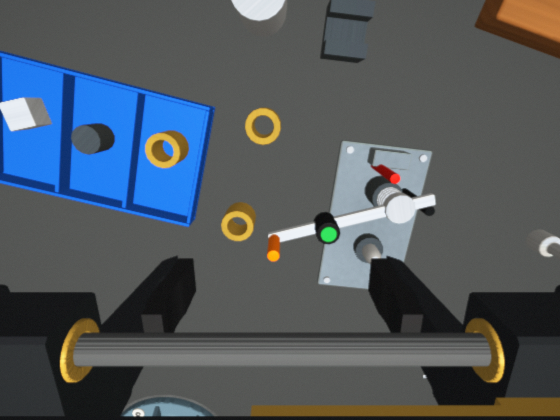

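The wrist view shows the bin ring at (166,149), handle (273,248), head (327,232) and pivot (399,207). The post, near (372,248), is partly hidden by a finger. Now I'll go over the ring with the jaws turned along the bin's x.

play_rows(steps=[0.088, -0.002, 0.015, -0.01, 1.4, 0.088, -0.005, 0.03, -0.02, 2.8, 0.088, -0.007, 0.045, -0.03, 4.2, 0.088, -0.01, 0.06, -0.04, 5.6, 0.088, -0.012, 0.075, -0.05, 7.0])

```text
clock: 2.28
tool_pos: [0.5845, 0.023, 0.2784]
tcp_rot: [3.141, 0.001, 0.912]
contact_force: [0.3, -0.8, 0.2]
finger_gap: 0.0877
```

play_rows(steps=[0.088, -0.002, 0.015, -0.01, 1.4, 0.088, -0.005, 0.03, -0.02, 2.8, 0.088, -0.007, 0.045, -0.03, 4.2, 0.088, -0.01, 0.06, -0.03, 5.6, 0.088, -0.012, 0.075, -0.03, 7.0])

```text
clock: 2.7
tool_pos: [0.5722, 0.098, 0.2479]
tcp_rot: [-3.14, 0.001, 1.523]
contact_force: [0.5, -0.3, -0.0]
finger_gap: 0.088
```

play_rows(steps=[0.088, 0, 0.002, 0, 1.35, 0.088, 0, 0.002, 0, 1.35, 0.088, 0, 0.002, 0, 1.35])

```text
clock: 2.95
tool_pos: [0.5732, 0.1, 0.2489]
tcp_rot: [-3.142, 0.001, 1.632]
contact_force: [0.5, -0.1, 0.6]
finger_gap: 0.088
```

```bash
python3 snap.py w2
```

```text
2.95 [0.5732 0.1    0.2489] [-1.800e+02  3.000e-02  9.349e+01] [ 0.53 -0.09  0.58] 0.088 [-3.100e-02  1.870e-01  1.578e+00 -1.000e-03  1.376e+00 -9.200e-02]
```

View pics/w2.png

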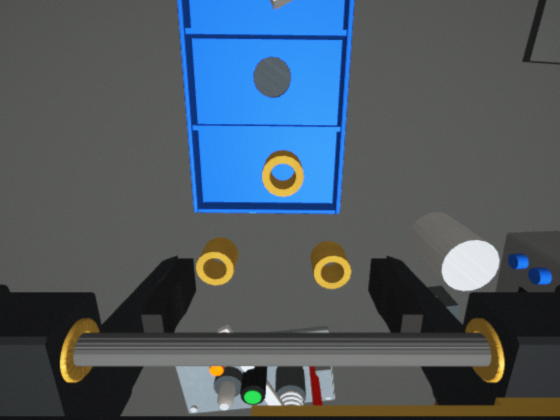

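```bash
python3 - <<'E'
from h import *
p,d,c=load("w2"); W=cloud(c,d)
a=cv2.resize(p[140:205,245:320],None,fx=8,fy=8,interpolation=cv2.INTER_NEAREST); cv2.imwrite("pics/c3.png",a[...,::-1])
b=np.zeros(d.shape,bool); b[140:210,245:325]=1
m=b&(W[...,2]>.044)&(W[...,2]<.058)&(d>0); q=W[m]
print(m.sum(), q.mean(0), q.min(0),q.max(0))
(x,y),r=cv2.minEnclosingCircle(q[:,:2].astype(np.float32)); print(x,y,r)
n=np.argwhere(m)[:,::-1].astype(np.float32); (u,v),r=cv2.minEnclosingCircle(n); e=cv2.fitEllipse(cv2.convexHull(n.astype(np.int32))); print(u,v,r,e, onplane(c,*e[0],.05),onplane(c,u,v,.05))
hsv=cv2.cvtColor(p,cv2.COLOR_RGB2HSV);H,S,V=[hsv[...,i].astype(int) for i in range(3)]
# bin in wrist view
mb=((H>100)&(H<125)&(S>130)).astype(np.uint8); mb[:,:160]=0; mb[:,370:]=0; mb[225:]=0
for rr in (60,100,150,190):
  xs=np.where(mb[rr])[0]; A,B=onplane(c,xs.min(),rr,.035),onplane(c,xs.max(),rr,.035); print(rr,xs.min(),xs.max(),A.round(4),B.round(4))
for rr in range(205,217): print(rr,p[rr,270],end=' ')
E
```

```text
902 [0.57374811 0.10820253 0.04895428] [0.55183197 0.08494156 0.04400691] [0.59647212 0.12974804 0.05180994]
0.5737265348434448 0.10735101252794266 0.022937923669815063
282.1029357910156 175.0 21.183032989501953 ((282.1898193359375, 175.09535217285156), (41.77402114868164, 42.00761032104492), 80.2326889038086) [0.57371701 0.10850132 0.05      ] [0.5736178  0.10859935 0.05      ]
60 182 350 [0.4665 0.2164 0.035 ] [0.6347 0.2267 0.035 ]
100 185 347 [0.4682 0.1784 0.035 ] [0.6364 0.1887 0.035 ]
150 189 343 [0.4709 0.1269 0.035 ] [0.6385 0.1371 0.035 ]
190 192 341 [0.473  0.0819 0.035 ] [0.6416 0.0921 0.035 ]
205 [ 14  49 110] 206 [ 19  51 113] 207 [ 16  52 113] 208 [ 16  54 122] 209 [ 23  84 187] 210 [ 41 128 240] 211 [ 45 142 247] 212 [ 44 127 241] 213 [ 81 101 156] 214 [91 95 97] 215 [91 93 90] 216 [92 94 92]
```

View pics/c3.png

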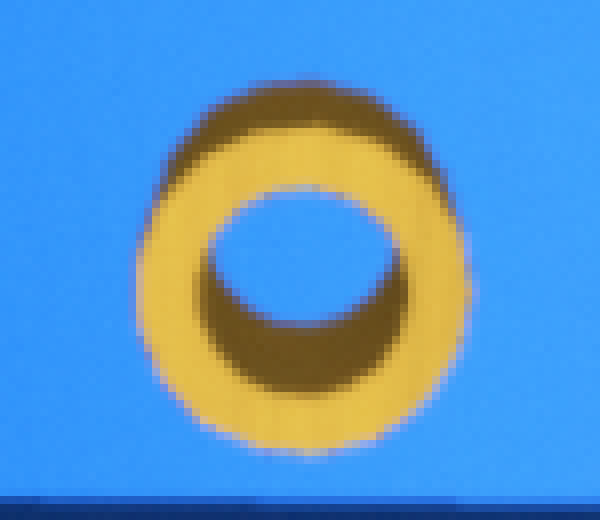

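The top face of the ring is centred at about (283,176). That gives (0.574, 0.107) at z = 0.05, with a measured radius of 22.9 mm (23 expected). I'll narrow the jaws to 60 mm so their backs clear the bin wall, then come down partway and check.

play_rows(steps=[0.06, 0, 0.002, -0.035, 0, 0.06, 0.001, 0.005, -0.07, 0, 0.06, 0.001, 0.007, -0.105, 0, 0.06, 0.001, 0.007, -0.14, 0, 0.06, 0.001, 0.007, -0.16, 0])

```text
clock: 3.42
tool_pos: [0.5723, 0.1071, 0.0848]
tcp_rot: [-3.137, -0.0, 1.632]
contact_force: [-1.1, 0.0, -0.3]
finger_gap: 0.06
```

play_rows(steps=[0.06, 0, 0, 0, 0, 0.06, 0, 0, 0, 0])

```text
clock: 3.58
tool_pos: [0.5739, 0.1074, 0.088]
tcp_rot: [-3.139, -0.0, 1.633]
contact_force: [0.9, -0.0, 0.8]
finger_gap: 0.0599
```

```bash
python3 snap.py w3
```

```text
3.5833 [0.5739 0.1074 0.088 ] [-179.86   -0.     93.58] [ 0.89 -0.03  0.75] 0.0599 [-0.018  0.378  1.692 -0.     1.075 -0.08 ]
```

View pics/w3.png

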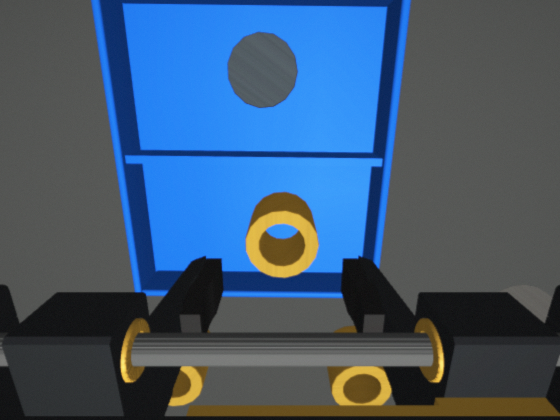

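```bash
cat > ringfit.py <<'E'
import sys
from h import *
from scipy.optimize import least_squares
# fit: top-face (bright brass) outer edge -> rays to plane z -> algebraic circle
def topfit(n,box,z,vmin=190):
    p,d,c=load(n); hsv=cv2.cvtColor(p,cv2.COLOR_RGB2HSV)
    m=(hsv[...,0]>12)&(hsv[...,0]<30)&(hsv[...,1]>110)&(hsv[...,2]>vmin)
    k=np.zeros_like(m); u0,u1,v0,v1=box; k[v0:v1,u0:u1]=1; m=(m&k).astype(np.uint8)
    cs,_=cv2.findContours(m,cv2.RETR_EXTERNAL,cv2.CHAIN_APPROX_NONE); q=max(cs,key=cv2.contourArea)[:,0]
    P=np.array([onplane(c,u,v,z)[:2] for u,v in q])
    f=lambda s:np.hypot(P[:,0]-s[0],P[:,1]-s[1])-s[2]
    r=least_squares(f,[*P.mean(0),.02],loss='soft_l1',f_scale=.0005); return r.x, np.abs(r.fun).mean()
if __name__=="__main__":
    print(topfit("w2",(245,325,140,210),.05)); print(topfit("w3",(230,335,180,290),.05))
E
python3 ringfit.py
```

```text
(array([0.57400265, 0.10766494, 0.02133645]), np.float64(0.0002352337470600799))
(array([0.57385087, 0.10753026, 0.02161661]), np.float64(0.00016855212141073193))
```

Both fits put the ring at (0.5739, 0.1076), and the TCP is within 0.3 mm of that. I'll go down and grip.

play_rows(steps=[0.06, 0, 0, -0.03, 0, 0.06, 0, 0, -0.055, 0, 0.06, 0, 0, -0.067, 0, 0.06, 0, 0, -0.067, 0, 0.06, 0, 0, -0.067, 0])

```text
clock: 4.05
tool_pos: [0.5754, 0.1082, 0.0229]
tcp_rot: [3.14, 0.0, 1.636]
contact_force: [-0.7, -0.4, 0.6]
finger_gap: 0.0602
```

play_rows(steps=[0.04, 0, 0, 0, 0, 0.04, 0, 0, 0, 0, 0.04, 0, 0, 0, 0, 0.04, 0, 0, 0, 0, 0.04, 0, 0, 0, 0], force=30)

```text
clock: 4.47
tool_pos: [0.5749, 0.1083, 0.0234]
tcp_rot: [3.141, 0.0, 1.636]
contact_force: [-3.2, -0.8, 6.4]
finger_gap: 0.0444
```

play_rows(steps=[0.04, 0, 0, 0, 0, 0.04, 0, 0, 0, 0, 0.04, 0, 0, 0.01, 0, 0.04, 0, 0, 0.03, 0, 0.04, 0, 0, 0.03, 0])

```text
clock: 4.88
tool_pos: [0.577, 0.1085, 0.0555]
tcp_rot: [3.136, 0.0, 1.636]
contact_force: [1.5, 0.4, -3.0]
finger_gap: 0.0446
```

The ring is held: the gap is 44.6 mm and the scale reads −3 N, which matches 0.36 kg. I'll lift it and carry it towards the post while turning.

play_rows(steps=[0.04, 0, 0, 0.035, 0, 0.04, 0, 0, 0.07, 0, 0.04, 0, 0, 0.105, 0, 0.04, 0, 0, 0.14, 0, 0.04, 0, -0.02, 0.165, -1.2])

```text
clock: 5.3
tool_pos: [0.5752, 0.0909, 0.2201]
tcp_rot: [3.138, -0.002, 1.535]
contact_force: [1.1, -0.5, -4.4]
finger_gap: 0.0446
```

play_rows(steps=[0.04, -0.01, -0.032, 0, -1.2, 0.04, -0.02, -0.065, 0, -2.4, 0.04, -0.03, -0.097, 0, -3.6, 0.04, -0.04, -0.13, 0, -4.8, 0.04, -0.05, -0.162, 0, -6])

```text
clock: 5.72
tool_pos: [0.5237, -0.0749, 0.2165]
tcp_rot: [3.141, -0.0, 1.003]
contact_force: [0.0, -0.1, -3.8]
finger_gap: 0.0445
```

play_rows(steps=[0.04, -0.01, -0.032, 0, -1.2, 0.04, -0.02, -0.065, 0, -2.4, 0.04, -0.03, -0.097, 0, -3.6, 0.04, -0.042, -0.13, 0, -4.5, 0.04, -0.056, -0.162, 0, -5.1])

```text
clock: 6.13
tool_pos: [0.4679, -0.2371, 0.2165]
tcp_rot: [3.141, -0.0, 0.559]
contact_force: [0.9, -1.3, -3.9]
finger_gap: 0.0444
```

play_rows(steps=[0.04, 0, 0, -0.01, 0, 0.04, 0, 0, -0.02, 0, 0.04, 0, 0, -0.02, 0, 0.04, 0, 0, -0.02, 0])

```text
clock: 6.47
tool_pos: [0.4682, -0.2342, 0.1955]
tcp_rot: [-3.139, 0.0, 0.564]
contact_force: [1.1, 0.3, -3.8]
finger_gap: 0.0445
```

```bash
python3 snap.py w4
```

```text
6.4667 [ 0.4682 -0.2342  0.1955] [-1.7985e+02  3.0000e-02  3.2340e+01] [ 1.07  0.29 -3.77] 0.0445 [-0.691  0.112  1.777  0.     1.256  0.315]
```

View pics/w4.png

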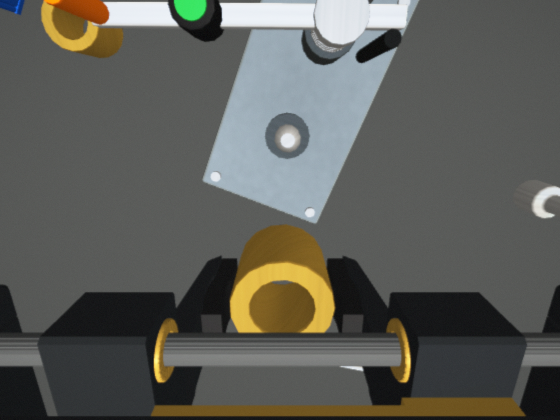

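```bash
python3 - <<'E'
from h import *
from scipy.optimize import least_squares
p,d,c=load("w4"); W=cloud(c,d)
a=cv2.resize(p[90:180,240:340],None,fx=7,fy=7,interpolation=cv2.INTER_NEAREST); cv2.imwrite("pics/c5.png",a[...,::-1])
b=np.zeros(d.shape,bool); b[100:175,250:330]=1
def fit(P,r0=None):
    f=(lambda s:np.hypot(P[:,0]-s[0],P[:,1]-s[1])-s[2])
    return least_squares(f,[*P.mean(0)[:2],.01],loss='soft_l1',f_scale=.0005).x
# tip top flat
m=b&(abs(W[...,2]-.062)<.0015); q=W[m]; print("tip",len(q),q.mean(0), fit(q[cv2.convexHull(q[:,:2].astype(np.float32),returnPoints=False)[:,0]]))
# seat: dark disc pixels by depth z ~.03
m=b&(abs(W[...,2]-.03)<.003); q=W[m]; h=q[cv2.convexHull(q[:,:2].astype(np.float32),returnPoints=False)[:,0]]; print("seat",len(q),q.mean(0),fit(h), cv2.minEnclosingCircle(q[:,:2].astype(np.float32)))
for s in (.040,.045,.050):
  m=b&(abs(W[...,2]-s)<.003); q=W[m]; print(s,len(q),q.mean(0),q.min(0),q.max(0))
# seat by colour
g=cv2.cvtColor(p,cv2.COLOR_RGB2GRAY); m=(b&(g<110)).astype(np.uint8); cs,_=cv2.findContours(m,cv2.RETR_EXTERNAL,cv2.CHAIN_APPROX_NONE); k=max(cs,key=cv2.contourArea)[:,0]
P=np.array([onplane(c,u,v,.03) for u,v in k]); print("seat colour",fit(P),len(k))
print(g[135,255:325])
# pivot top
b=np.zeros(d.shape,bool); b[0:60,300:420]=1
m=b&(abs(W[...,2]-.107)<.002); q=W[m]; print("pivot",len(q),q.mean(0),fit(q[cv2.convexHull(q[:,:2].astype(np.float32),returnPoints=False)[:,0]]))
# ring in hand
b=np.zeros(d.shape,bool); b[220:340,225:335]=1
m=b&(abs(W[...,2]-.222)<.003); q=W[m]; print("ring",len(q),q.mean(0),q.min(0),q.max(0))
h=q[cv2.convexHull(q[:,:2].astype(np.float32),returnPoints=False)[:,0]]; print(fit(h))
E
python3 -c "
from ringfit import *
print(topfit('w4',(225,340,220,345),.222,170))"
```

```text
tip 161 [ 0.51454997 -0.20926246  0.06144327] [ 0.51447054 -0.20900788  0.00607339]
seat 998 [ 0.51578466 -0.20804887  0.0293222 ] [ 0.51447052 -0.20906444  0.02058705] ((0.5144779682159424, -0.20908619463443756), 0.02099204622209072)
0.04 8 [ 0.52104547 -0.20206279  0.04032064] [ 0.51409675 -0.20960518  0.0378793 ] [ 0.52558938 -0.19787873  0.04256602]
0.045 10 [ 0.52189491 -0.20209675  0.04480137] [ 0.51572017 -0.2105853   0.04200054] [ 0.52548813 -0.1980181   0.04744921]
0.05 82 [ 0.51641511 -0.20777103  0.05167182] [ 0.50314952 -0.22031747  0.04744921] [ 0.52576979 -0.19784183  0.053     ]
seat colour [ 0.51499435 -0.20903384  0.01985715] 123
[174 173 172 173 171 171 170 171 171 165 119  99  97  95  94  95  93  93
  93  95 110 124 132 143 149 154 169 192 222 230 232 232 234 234 233 231
 229 221 209 197 188 179 172 165 153 117  99  95  96  96  94  95  95  96
 120 155 168 168 169 166 165 165 164 166 167 168 170 171 171 172]
pivot 2012 [ 0.59961235 -0.1943313   0.10648806] [ 0.60231269 -0.19274837  0.01733896]
ring 3823 [ 0.47225149 -0.22988597  0.22107397] [ 0.4466716  -0.25635562  0.21900302] [ 0.48946671 -0.20861996  0.22482869]
[ 0.46694527 -0.23361361  0.02276868]
(array([ 0.46953452, -0.23268706,  0.01938606]), np.float64(0.003123283919140154))
```

View pics/c5.png

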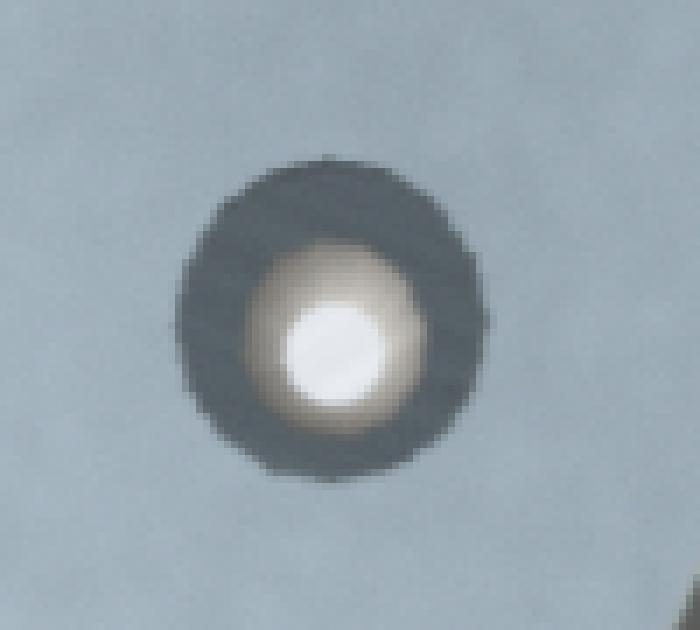

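The post's tip and seat fits agree at (0.5145, −0.2090), with radii 6.1 and 21 mm as specified. The ring in hand sits about 1 mm in −x from the TCP. I'll move over the post, hover and verify.

play_rows(steps=[0.04, 0.02, 0.01, -0.01, 0, 0.04, 0.04, 0.02, -0.03, 0, 0.04, 0.047, 0.025, -0.06, 0, 0.04, 0.047, 0.025, -0.085, 0, 0.04, 0.047, 0.025, -0.095, 0])

```text
clock: 6.93
tool_pos: [0.5147, -0.2077, 0.0984]
tcp_rot: [-3.137, 0.002, 0.566]
contact_force: [0.3, 1.2, -5.6]
finger_gap: 0.0447
```

play_rows(steps=[0.04, 0, 0, 0, 0, 0.04, 0, 0, 0, 0])

```text
clock: 7.1
tool_pos: [0.5159, -0.2102, 0.1022]
tcp_rot: [-3.142, 0.0, 0.564]
contact_force: [0.5, -0.1, -4.0]
finger_gap: 0.0447
```

```bash
python3 snap.py w5; python3 snap.py s5 scene
```

```text
7.1 [ 0.5159 -0.2102  0.1022] [-180.      0.     32.32] [ 0.47 -0.09 -3.98] 0.0447 [-0.6    0.304  1.758 -0.     1.08   0.407]
7.15 [ 0.5165 -0.211   0.1033] [ 1.7988e+02 -5.0000e-02  3.2290e+01] [-0.45  1.05 -4.39] 0.0446 [-0.601  0.302  1.757 -0.     1.08   0.407]
```

View pics/w5.png

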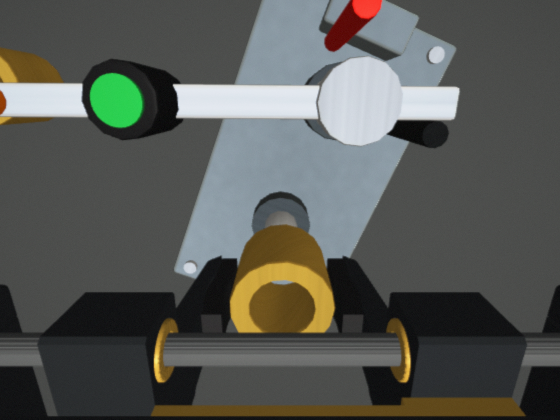

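View pics/s5.png

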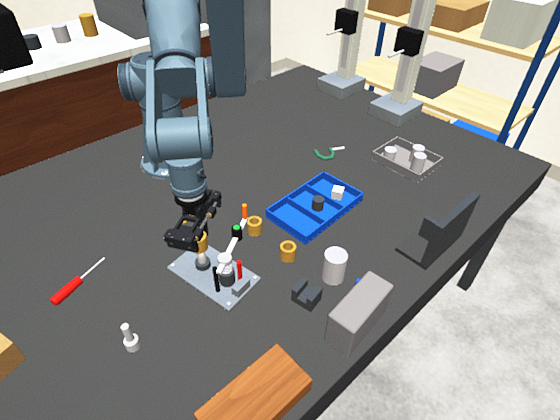

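The TCP settled at about (0.516, −0.2103). I'll correct it by (−0.5, +1.5) mm and lower gently onto the post, watching the force.

play_rows(steps=[0.04, -0.0005, 0.0015, -0.005, 0, 0.04, -0.0005, 0.0015, -0.012, 0, 0.04, -0.0005, 0.0015, -0.02, 0, 0.04, -0.0005, 0.0015, -0.027, 0, 0.04, -0.0005, 0.0015, -0.034, 0])

```text
clock: 7.62
tool_pos: [0.5147, -0.209, 0.0667]
tcp_rot: [-3.141, 0.0, 0.563]
contact_force: [-0.1, 0.5, -4.6]
finger_gap: 0.0442
```

play_rows(steps=[0.04, 0, 0, -0.005, 0, 0.04, 0, 0, -0.009, 0, 0.04, 0, 0, -0.013, 0, 0.04, 0, 0, -0.016, 0, 0.04, 0, 0, -0.016, 0])

```text
clock: 8.03
tool_pos: [0.5147, -0.2089, 0.051]
tcp_rot: [-3.141, 0.0, 0.563]
contact_force: [-0.8, -0.2, -3.8]
finger_gap: 0.0446
```

play_rows(steps=[0.04, 0, 0, -0.001, 0, 0.04, 0, 0, -0.002, 0, 0.04, 0, 0, -0.003, 0, 0.04, 0, 0, -0.003, 0])

```text
clock: 8.37
tool_pos: [0.5151, -0.2091, 0.0487]
tcp_rot: [3.141, -0.0, 0.563]
contact_force: [-1.1, -0.8, -3.8]
finger_gap: 0.0445
```

play_rows(steps=[0.04, 0, 0, -0.001, 0, 0.04, 0, 0, -0.001, 0])

```text
clock: 8.53
tool_pos: [0.5152, -0.2092, 0.0484]
tcp_rot: [3.141, -0.0, 0.563]
contact_force: [-2.1, 1.1, 1.7]
finger_gap: 0.0446
```

The force went from −3.8 to +1.7 N at TCP z = 0.0484, which is where the seat should stop it. I'll release, then rise.

play_rows(steps=[0.066, 0, 0, 0, 0, 0.066, 0, 0, 0, 0, 0.066, 0, 0, 0, 0, 0.066, 0, 0, 0, 0])

```text
clock: 8.87
tool_pos: [0.5154, -0.2094, 0.048]
tcp_rot: [3.141, -0.0, 0.563]
contact_force: [0.5, 0.5, 0.8]
finger_gap: 0.0656
```

play_rows(steps=[0.066, 0, 0, 0.02, 0, 0.066, 0, 0, 0.05, 0, 0.066, 0, 0, 0.085, 0, 0.066, 0, 0, 0.12, 0, 0.066, 0, 0, 0.15, 0])

```text
clock: 9.28
tool_pos: [0.5154, -0.2093, 0.2002]
tcp_rot: [3.14, -0.001, 0.563]
contact_force: [0.2, -0.6, 0.6]
finger_gap: 0.0662
```

```bash
python3 snap.py w6
```

```text
9.2833 [ 0.5154 -0.2093  0.2002] [ 1.7991e+02 -4.0000e-02  3.2260e+01] [ 0.16 -0.63  0.56] 0.0662 [-0.599  0.176  1.694  0.     1.27   0.409]
```

View pics/w6.png

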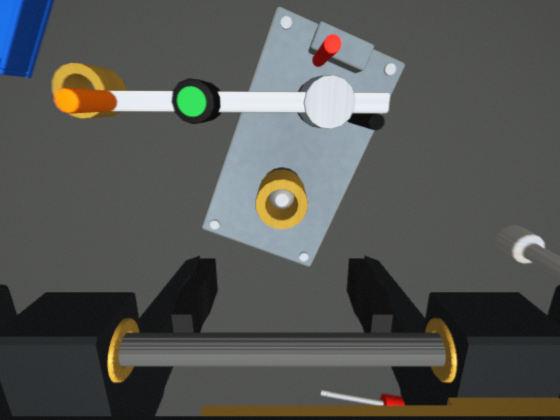

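```bash
python3 - <<'E'
from h import *
from ringfit import topfit
p,d,c=load("w6"); W=cloud(c,d)
b=np.zeros(d.shape,bool); b[165:232,252:312]=1
hsv=cv2.cvtColor(p,cv2.COLOR_RGB2HSV)
m=b&(hsv[...,1]>110)&(hsv[...,2]>190); print("ring top z",np.median(W[m][:,2]),np.percentile(W[m][:,2],[10,90])); print(topfit("w6",(252,312,165,232),.075))
def hull(q): 
    return cv2.minEnclosingCircle(q[:,:2].astype(np.float32))
def box(u0,u1,v0,v1,z,t):
    b=np.zeros(d.shape,bool); b[v0:v1,u0:u1]=1; return W[b&(abs(W[...,2]-z)<t)]
piv=box(295,365,70,132,.107,.0015); print("pivot",hull(piv))
hd=box(165,225,70,130,.128,.002); print("head",len(hd),hull(hd))
hn=box(50,125,80,120,.15,.002); print("handle top",len(hn),hull(hn),hn.mean(0))
print(W[100,67],W[100,90],W[100,105])
E
```

```text
ring top z 0.07416107209231179 [0.07320446 0.07504599]
(array([ 0.51385385, -0.20934087,  0.02169079]), np.float64(0.0002162389123657091))
pivot ((0.6027868986129761, -0.1924159675836563), 0.017703091725707054)
head 779 ((0.5556778907775879, -0.11671599745750427), 0.013376189395785332)
handle top 437 ((0.5210763216018677, -0.06132232025265694), 0.006932493299245834) [ 0.52138124 -0.06146835  0.14925519]
[ 0.52137072 -0.06150842  0.15028944] [ 0.52490153 -0.06696658  0.1385661 ] [ 0.52483436 -0.06664994  0.12035301]
```

The ring top is at z ≈ 0.074–0.075, so it is fully seated, and the post shows through the bore. The pivot is at (0.6028, −0.1924) and the handle at (0.5212, −0.0614), r 6.9 mm, arm angle 121.9°. The stop should therefore be at 190.7°, with the handle near (0.450, −0.221). Next I'll go above the handle with the jaws tangential.

play_rows(steps=[0.045, 0.001, 0.012, 0, -1.4, 0.045, 0.001, 0.025, 0, -2.8, 0.045, 0.001, 0.037, 0, -4.2, 0.045, 0.002, 0.05, 0, -5.6, 0.045, 0.002, 0.062, 0, -7])

```text
clock: 9.75
tool_pos: [0.5171, -0.1466, 0.1976]
tcp_rot: [3.142, -0.0, -0.054]
contact_force: [-0.3, 0.6, 0.5]
finger_gap: 0.0449
```

play_rows(steps=[0.045, 0.001, 0.012, 0, -1.4, 0.045, 0.001, 0.025, 0, -2.8, 0.045, 0.001, 0.037, 0, -4.2, 0.045, 0.002, 0.05, 0, -5.6, 0.045, 0.002, 0.062, 0, -7])

```text
clock: 10.17
tool_pos: [0.5192, -0.0845, 0.1976]
tcp_rot: [-3.141, -0.0, -0.665]
contact_force: [-0.2, 0.4, 0.4]
finger_gap: 0.0452
```

play_rows(steps=[0.045, 0.001, 0.012, 0, -1.4, 0.045, 0.002, 0.024, 0, -2.8, 0.045, 0.002, 0.024, 0, -4.1, 0.045, 0.002, 0.024, 0, -4.1, 0.045, 0.002, 0.024, 0, -4.1])

```text
clock: 10.58
tool_pos: [0.5211, -0.0611, 0.1976]
tcp_rot: [-3.142, -0.0, -1.013]
contact_force: [0.5, -0.1, 0.6]
finger_gap: 0.045
```

```bash
python3 snap.py w7
```

```text
10.5833 [ 0.5211 -0.0611  0.1976] [-1.800e+02 -1.000e-02 -5.803e+01] [ 0.46 -0.12  0.57] 0.045 [-0.343  0.11   1.774 -0.     1.257  2.241]
```

View pics/w7.png

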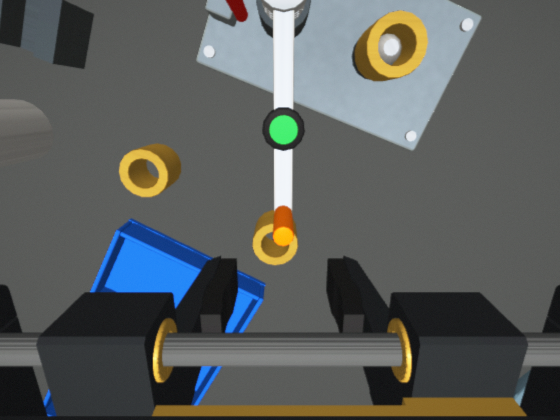

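The handle is centred between the fingers at (283,237). I'll descend and grip it.

play_rows(steps=[0.045, 0, 0, -0.025, 0, 0.045, 0, 0, -0.055, 0, 0.045, 0, 0, -0.08, 0, 0.045, 0, 0, -0.086, 0, 0.045, 0, 0, -0.086, 0])

```text
clock: 11.05
tool_pos: [0.5195, -0.061, 0.1098]
tcp_rot: [3.139, 0.004, -1.015]
contact_force: [-0.6, -0.6, -0.4]
finger_gap: 0.045
```

play_rows(steps=[0.005, 0, 0, 0, 0, 0.005, 0, 0, 0, 0, 0.005, 0, 0, 0, 0, 0.005, 0, 0, 0, 0, 0.005, 0, 0, 0, 0], force=35)

```text
clock: 11.47
tool_pos: [0.5214, -0.0615, 0.1128]
tcp_rot: [-3.141, -0.001, -1.016]
contact_force: [-8.5, -5.5, 6.3]
finger_gap: 0.0139
```

play_rows(steps=[0.005, 0, 0, 0, 0, 0.005, 0, 0, 0, 0])

```text
clock: 11.63
tool_pos: [0.521, -0.0618, 0.1128]
tcp_rot: [3.141, -0.001, -1.016]
contact_force: [-3.2, -2.0, 6.0]
finger_gap: 0.013
```

```bash
python3 - <<'E'
import numpy as np
P=np.array([.6028,-.1924]); r=.1545
a0=121.9; h0=P+r*np.array([np.cos(np.radians(a0)),np.sin(np.radians(a0))])
for k in range(0,16):
    a=np.radians(a0+5*k); h=P+r*np.array([np.cos(a),np.sin(a)]); print(k,(h-h0).round(4))
E
```

```text
0 [0. 0.]
1 [-0.0111 -0.0076]
2 [-0.0215 -0.0162]
3 [-0.0312 -0.0256]
4 [-0.0399 -0.0358]
5 [-0.0478 -0.0468]
6 [-0.0546 -0.0584]
7 [-0.0605 -0.0706]
8 [-0.0652 -0.0832]
9 [-0.0688 -0.0961]
10 [-0.0713 -0.1094]
11 [-0.0726 -0.1228]
12 [-0.0728 -0.1363]
13 [-0.0717 -0.1497]
14 [-0.0695 -0.163 ]
15 [-0.0662 -0.1761]
```

Gripped with a gap of 13 mm. I'll swing along the arc at 5° per row.

play_rows(steps=[0.005, -0.0055, -0.0037, 0, 0.5, 0.005, -0.0111, -0.0076, 0, 1, 0.005, -0.0164, -0.0118, 0, 1.5, 0.005, -0.0215, -0.0162, 0, 2, 0.005, -0.0312, -0.0256, 0, 3])

```text
clock: 12.05
tool_pos: [0.491, -0.086, 0.1128]
tcp_rot: [-3.139, -0.002, -0.752]
contact_force: [3.1, 1.6, 2.4]
finger_gap: 0.0129
```

play_rows(steps=[0.005, -0.0087, -0.0102, 0, 1, 0.005, -0.0166, -0.0212, 0, 2, 0.005, -0.0234, -0.0328, 0, 3, 0.005, -0.0293, -0.045, 0, 4, 0.005, -0.034, -0.0576, 0, 5])

```text
clock: 12.47
tool_pos: [0.4559, -0.1437, 0.1128]
tcp_rot: [-3.14, -0.0, -0.314]
contact_force: [0.6, 5.9, 6.1]
finger_gap: 0.0127
```

play_rows(steps=[0.005, -0.0036, -0.0129, 0, 1, 0.005, -0.0061, -0.0262, 0, 2, 0.005, -0.0074, -0.0396, 0, 3, 0.005, -0.0076, -0.0531, 0, 4, 0.005, -0.0076, -0.0531, 0, 4])

```text
clock: 12.88
tool_pos: [0.4477, -0.1982, 0.1127]
tcp_rot: [-3.14, 0.001, 0.034]
contact_force: [-6.3, 6.7, 12.9]
finger_gap: 0.0131
```

```bash
python3 snap.py w8; python3 snap.py s8 scene
```

```text
12.8833 [ 0.4477 -0.1982  0.1127] [-1.7992e+02  6.0000e-02  1.9700e+00] [-6.3   6.69 12.88] 0.0131 [-0.66   0.151  1.922  0.     1.071  0.876]
12.9333 [ 0.4477 -0.1973  0.1127] [-1.7989e+02  7.0000e-02  1.7600e+00] [-6.03  6.98 10.99] 0.013 [-6.590e-01  1.500e-01  1.923e+00  1.000e-03  1.071e+00  8.810e-01]
```

View pics/w8.png

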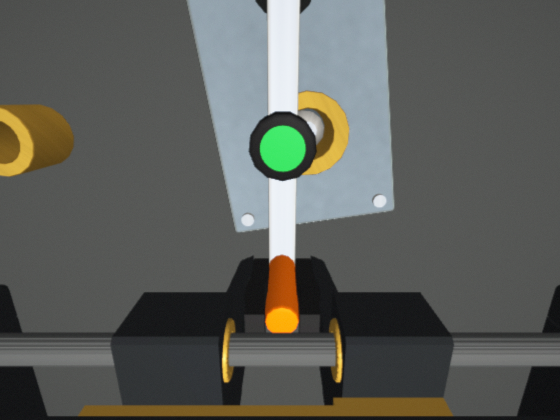

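It's swinging cleanly and the ring is undisturbed, with about 9° to go. I'll creep to the stop while watching the force.

play_rows(steps=[0.005, 0, -0.0068, 0.0005, 0.5, 0.005, 0.0006, -0.0134, 0.001, 1, 0.005, 0.0013, -0.0175, 0.001, 1.3, 0.005, 0.0018, -0.021, 0.001, 1.55, 0.005, 0.0018, -0.021, 0.001, 1.55])

```text
clock: 13.4
tool_pos: [0.4494, -0.2172, 0.1128]
tcp_rot: [-3.138, 0.001, 0.167]
contact_force: [-3.1, 7.1, 5.5]
finger_gap: 0.0127
```

play_rows(steps=[0.005, 0.0003, -0.0015, 0, 0.1, 0.005, 0.0006, -0.003, 0, 0.2, 0.005, 0.0006, -0.003, 0, 0.2])

```text
clock: 13.65
tool_pos: [0.4499, -0.2198, 0.1128]
tcp_rot: [-3.138, 0.001, 0.184]
contact_force: [-3.5, 6.6, 5.2]
finger_gap: 0.0129
```

play_rows(steps=[0.005, 0.0003, -0.0015, 0, 0.1, 0.005, 0.0003, -0.0015, 0, 0.1])

```text
clock: 13.82
tool_pos: [0.4501, -0.2212, 0.1128]
tcp_rot: [-3.138, 0.001, 0.193]
contact_force: [-2.7, 7.0, 6.4]
finger_gap: 0.0127
```

play_rows(steps=[0.005, 0.0003, -0.0015, 0, 0.1, 0.005, 0.0003, -0.0015, 0, 0.1])

```text
clock: 13.98
tool_pos: [0.4503, -0.2224, 0.1128]
tcp_rot: [-3.137, 0.002, 0.202]
contact_force: [-4.2, 7.9, 5.9]
finger_gap: 0.0127
```

play_rows(steps=[0.005, 0.0003, -0.0015, 0, 0, 0.005, 0.0003, -0.0015, 0, 0])

```text
clock: 14.15
tool_pos: [0.4504, -0.2227, 0.1127]
tcp_rot: [-3.135, 0.002, 0.201]
contact_force: [-5.0, 12.6, 10.2]
finger_gap: 0.0128
```

The tool moved only 0.3 mm for a 1.5 mm command and the force jumped to 12.6 N, so it has reached the stop. I'll add a little more push so it stays hard against it.

play_rows(steps=[0.005, 0.0002, -0.0015, 0.0005, 0, 0.005, 0.0002, -0.0015, 0.0005, 0, 0.005, 0.0002, -0.0015, 0.0005, 0])

```text
clock: 14.4
tool_pos: [0.4504, -0.2229, 0.1127]
tcp_rot: [-3.133, 0.002, 0.201]
contact_force: [-4.6, 15.8, 9.2]
finger_gap: 0.0129
```

play_rows(steps=[0.005, 0, -0.001, 0, 0, 0.005, 0, -0.001, 0, 0, 0.005, 0, -0.001, 0, 0, 0.005, 0, -0.001, 0, 0])

```text
clock: 14.73
tool_pos: [0.4504, -0.2231, 0.1127]
tcp_rot: [-3.131, 0.002, 0.202]
contact_force: [-3.2, 19.5, 9.6]
finger_gap: 0.0129
```

```bash
python3 snap.py w9; python3 snap.py s9 scene; python3 snap.py t9 top; python3 - <<'E'
from h import *
p,d,c=load("s9"); a=cv2.resize(p[150:320,150:370],None,fx=3.5,fy=3.5,interpolation=cv2.INTER_CUBIC); cv2.imwrite("pics/s9c.png",a[...,::-1])
E
```

```text
14.7333 [ 0.4504 -0.2231  0.1127] [-1.7941e+02  1.1000e-01  1.1550e+01] [-3.17 19.48  9.59] 0.0129 [-0.7    0.182  1.885  0.006  1.084  0.667]
14.7833 [ 0.4504 -0.2231  0.1127] [-1.7941e+02  1.1000e-01  1.1550e+01] [-3.44 20.47 10.25] 0.013 [-0.7    0.182  1.885  0.006  1.084  0.667]
14.8333 [ 0.4504 -0.2231  0.1127] [-1.7941e+02  1.1000e-01  1.1550e+01] [-4.16 19.57 10.97] 0.0129 [-0.7    0.182  1.885  0.006  1.084  0.667]
```

View pics/w9.png

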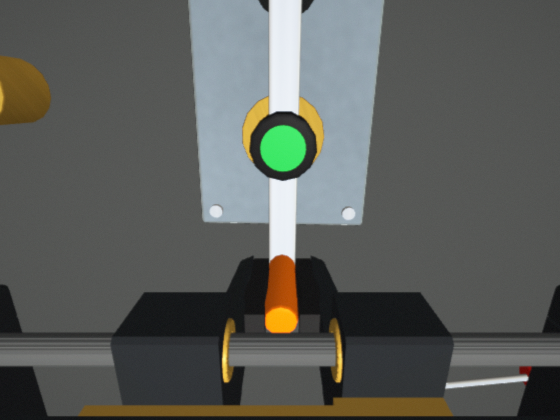

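View pics/s9c.png

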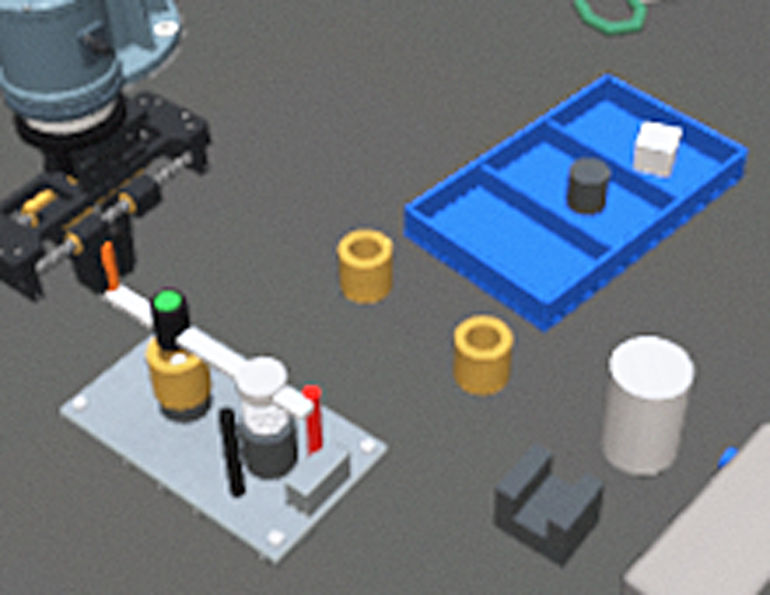

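View pics/t9.png

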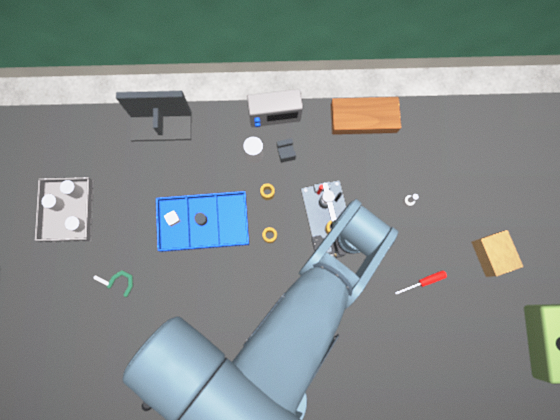

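The wrist view shows the beam centred over the post, with the head at (283,148) above the ring. The scene crop shows the tail against the red pin (about (308,400)), the ring down on the seat, and the plug, block, loose rings and bystanders where they were. The force is steady at about 20 N, so I'll hand in.

```bash
python3 - <<'E'
from station import manip
print(manip.finish_job())
E
```

```text
the job is handed in; nothing more can be done
None
```

I seated the brass ring from the bin (the farthest left of the three rings) on the post and let go of it. I then took the orange handle, swung the gauge arm to its stop and handed the job in still gripping it, at 14.8 s. No verdict was reported.

**Last checks:**
- **Ring seated:** its top measured about 74–75 mm above the surface (75 expected), its centre was within 1 mm of the post axis, and the post showed through the bore. I took these measurements before the swing; afterwards it still looked seated in the pictures.
- **Arm on its stop:** the handle stopped moving while the force rose from 8 to about 20 N and held steady. The arm's tail is against the red pin and the read head is above the ring.
- **Arm angle:** it read 191.4° against an expected 190.7°, which is within measuring error.
- **Other pieces:** the plug, block, two loose rings and the rest of the plate look unmoved.

**One oddity:** while holding the handle there is a steady upward force of about 10 N on the tool. I think this comes from the fingers gripping the peg about 2 mm above the commanded height, and I left it as it was.

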